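# Push a knife handle through the flap of the drop box

### The job

With the fingertips, gently push the wooden handle that lies in the feed channel along the channel and through the hanging flap, until it drops down inside the box; then draw the fingers back out so that the flap swings shut. Only push: never pinch or lift the handle, and leave the other things on the bench where they are.

Things in the scene. Friction and masses are not known exactly. Their poses are not given: they have to be found in the camera images.
- feedbox: Grey sheet-steel drop box with a feed channel, fixed. Origin: on the bench (z = 0) in the plane of the shut flap, midway across; x points along the channel into the box, z up. The box is 134 mm wide and spans x = 0 to 230 mm; its posts and sides end 140 mm above the bench. It is open above from the flap to x = 80 mm; from there a clear lid, 138 to 142 mm above the bench, covers it.
- doorway (a point): Middle of the channel floor in the flap's plane, 75 mm above the bench. The level steel channel runs from 220 mm before this point (near end open) to 60 mm behind it. Before the doorway it has side walls, 60 mm apart inside, 18 mm above its floor. The doorway is 126 mm wide between its posts and open above: upright fingers can pass through it.
- drop_edge (a point): Middle of the inner end of the channel floor, 60 mm behind the doorway. From here a 45 degree steel ramp drops to the box floor, 10 mm above the bench: a handle whose middle has passed this edge tips over and slides down by itself.
- flap (a joint): Flap angle, rad: 0 hangs shut, grows as its lower edge swings into the box, up to 2.0; inward only. Aluminium plate 120 mm wide, 28 mm tall, 3 mm thick, on two side straps (y = +-56 mm) from pivots 60 mm above the channel floor; nothing spans the middle above the plate. 30 g, under 1 N opens it, falls shut in about a second. Rides over the handle (0.95 rad), rests on fingers that reach in.
- flap_edge (a point): Middle of the flap's lower edge, 56 mm below the pivots; 4 mm above the channel floor when shut. The plate's top edge is 28 mm above it.
- handle: Wooden knife handle with brass bolster, lying in the feed channel in front of the flap: a rounded bar 92 mm long (its x), 36 mm wide (y), 27 mm high (z), 70 to 140 g. Origin: centre of its underside. The brass end (+x) points to the flap, the flat wooden butt end (-x) to the robot. Its butt is 120 to 170 mm in front of the flap plane; its yaw in the channel is within about 0.1 rad.
- spare_handle: Longer wooden handle with brass end lying on the bench beside the box, 130 x 28 x 22 mm; leave alone. Origin: centre of its underside.
- jar: Closed glass jar with steel cap, 68 mm across, 85 mm tall, on the bench; leave alone. Origin: centre of its underside.
- hammer: Hammer lying on the bench; leave alone. Origin: underside, about the middle of its length.
There are look-alikes about, which are no part of the job. Leave any black or turquoise look-alike of the handle alone.

How it is judged:
On the way, in this order (a step that is already met when the one before it is completed fails the run):
1. the handle holds the flap open as it slides through (value of joint flap above 0.5 rad and x of handle in the frame of feedbox between -0.04 and 0.06 m and z of handle in the frame of feedbox above 0.06 m), for 0.1 s.
2. the handle has dropped inside the box (x of handle in the frame of feedbox between 0.07 and 0.22 m and z of handle in the frame of feedbox between 0 and 0.06 m), for 0.1 s.
At the end, for the whole second after the job is handed in: The handle lies still (below 20 mm/s) inside the box, down off the channel floor (its origin beyond the end of the channel floor, x 70 to 220 mm of the feedbox, and less than 60 mm above the bench), and the flap hangs shut within 0.08 rad (all of step 2 and value of joint flap below 0.08 rad and linear speed of handle below 0.02 m/s); the robot touches nothing.
It fails at once if the handle is lifted more than 20 mm off the channel floor (z of handle in the frame of feedbox above 0.095 m).
It fails at once if the handle is pinched or pushed hard (over 18 N) (contact force between the fingers and handle above 18 N).
It fails at once if another thing on the bench is moved by more than 20 mm (distance of any of spare_handle, jar, hammer from where it was at the start of the episode above 0.02 m).
It also fails if it takes over 42 s, if anything falls off the work surface, if the arm or the gripper's body presses on something with over 40 N, if the wrist force passes 120 N, or if a joint passes its speed limit or range.

### The arm

A 6-joint arm with a two-finger parallel gripper is mounted at the origin on the work surface. World frame = base frame: x ahead of the robot, y to its left, z up, the work surface at z = 0. Lengths are in m, angles in rad, forces in N, time in s.
With the tool pointing down it reaches from about 0.35 to 0.775 m from the base axis. Payload 7.3 kg.
Tool frame: the origin (TCP) lies midway between the tips of the shut fingers; the grasp point (between the pads) lies 19 mm behind it; z points along the fingers, y is the line along which they close (so a half turn about z gives the same grasp; the last joint's range is limited). The gripper opens to 92 mm and grips with 3 to 60 N. Pads are 19 mm wide; open, the fingers measure 130 mm over their backs; the gripper's body (75 mm by 190 mm) begins 47 mm behind the grasp point.
Start: joints at [-1.388, 0.342, 1.524, -0, 1.275, -0.146], TCP at [0.17, -0.497, 0.227] pointing down, gripper open.
Joint ranges: [-2.53, 2.53], [-0.77, 2.02], [0.04, 2.7], [-1, 4.14], [0.28, 2.66], [-3.11, 3.11]. Speed limits (rad/s): [2.57, 2.57, 3.14, 3.14, 3.14, 3.14].

### API

Orientations are given as [roll, pitch, yaw] about the fixed x, y, z axes, in that order (R = Rz(yaw) Ry(pitch) Rx(roll)).
In Python, from cell import monitor, vision, workorder gives the robot as it stands.
- The arm moves only by the tool move_arm, never from a script. Its argument "rows" is a list of rows, each a list of 5 numbers: the shift along the world's x, y, z in mm, then the turn about the world's z in rad, then the closure, from -1 (fully open) to 1 (shut). A call has 1 to 12 rows; each row shifts and turns the commanded pose from where the row before left it; what a row does not reach is not made up. A row lasts 1/10 s, in which the tool goes at most 50 mm and 8.59 degrees, less where a joint would pass 70% of its speed; a pose out of reach is approached as far as the arm can. A call is refused whole if a number of a shift passes 50 or a number of a turn 0.15, either way. A call with a gripper value outside its range is refused whole. The fingers move at their own pace and stop on an object; "newtons" is the grip in N (left out, the last holds). Time passes only in rows, so rows that do not move let the fingers close. It gives the time, the measured TCP pose, the force, the opening and the grip force at its end, in the units of the state.
- monitor.observe(): the state, without advancing time (a new reading comes with each control period).
- vision.read_camera(name): name is "scene" or "top" or "wrist"; returns the picture (384x512x3 uint8, red, green, blue); there is no depth.
- vision.get_calibration(name): a dict with "K" (3x3 intrinsics, pixels), "k1" (the pictures are not rectified: a ray, as slopes to the right and down, at radius r is drawn at 1 + k1 r^2 times it, then the intrinsics apply), "T" (4x4, takes a point from camera to world coordinates); the wrist camera has in their place "mount" (4x4, takes a point from camera to tool coordinates, whose origin is the TCP and whose axes are the flange's). Camera axes: x right, y up, looking along -z (the intrinsics and any distortion apply to the point x, -y, -z); pixel columns grow to the right and rows downward; lengths in m; the calibration is good to about 2 mm. A picture is of the moment at which its call begins: read the wrist's pose just before it. get_calibration takes no time and is no camera call.
- workorder.hand_in(): hands the job in; it is judged then, once.
The state is a dict: "time": time; "qpos": joint angles; "qvel": joint speeds; "joint_efforts": joint torques, N m; "tool_pos": TCP position; "tool_rot": TCP orientation; "contact_force": force on the tool from outside, world axes, zero at the start; "torque": the same for the moment, N m; "opening": finger opening in m; "grip_force": force on a finger pad.
Only numpy, scipy, OpenCV 4.12 (cv2) and the standard library are available. Lean on these libraries where they do the work, as an engineer would, in place of code of your own. Each camera call takes 0.05 s, during which the arm holds its last target. There are 200 camera calls.

## Working session

There is one attempt and no reset: what is moved stays moved. The work goes in short steps, Python scripts to look and compute and a tool call to move; the robot and the scene stay as the last step left them, time stands still between calls to the robot, and variables do not carry over. Pictures are saved under pics/ and viewed, at most 10 in all, crops included, and the job is handed in when it is done.

Besides the shell and the picture viewer there is one more tool, called after "Request:" by a JSON object that holds its "op" and its "data", one argument or row to a line. move_arm: Moves the arm, as the interface text tells. Its arguments: {"type":"object","properties":{"rows":{"type":"array","items":{"type":"array","items":{"type":"number"}}},"newtons":{"type":"number"}},"required":["rows"]}

```bash
mkdir -p pics
cat > h.py <<'E'
import numpy as np,cv2
from cell import monitor,vision,workorder
def proj(c,P,T=None):
    P=np.atleast_2d(P);T=np.array(c["T"]) if T is None else T
    q=(P-T[:3,3])@T[:3,:3];s=np.c_[q[:,0]/-q[:,2],-q[:,1]/-q[:,2]]
    s=s*(1+c["k1"]*(s**2).sum(1,keepdims=True));K=np.array(c["K"])
    return s@K[:2,:2].T+K[:2,2]
def ray(c,uv,z,T=None):
    T=np.array(c["T"]) if T is None else T;K=np.array(c["K"])
    d=(np.atleast_2d(uv)-K[:2,2])@np.linalg.inv(K[:2,:2]).T;s=d.copy()
    for _ in range(20): s=d/(1+c["k1"]*(s**2).sum(1,keepdims=True))
    D=np.c_[s[:,0],-s[:,1],-np.ones(len(s))]@T[:3,:3].T
    return T[:3,3]+D*((z-T[2,3])/D[:,2:])
E
python3 - <<'E'
from h import *
for n in("scene","top"):
    cv2.imwrite(f"pics/{n}.png",cv2.resize(vision.read_camera(n)[:,:,::-1],(800,600),interpolation=cv2.INTER_CUBIC))
    print(np.round(vision.get_calibration(n)["T"],3),vision.get_calibration(n)["K"])
s=monitor.observe();print(s["time"],s["tool_pos"],s["tool_rot"],s["opening"])
E
```

```text
[[ 0.863 -0.297  0.409  0.96 ]
 [ 0.505  0.532 -0.68  -0.625]
 [-0.016  0.793  0.609  0.673]
 [ 0.     0.     0.     1.   ]] [[409.25712836   0.         250.57466084]
 [  0.         409.25712836 193.3802597 ]
 [  0.           0.           1.        ]]
[[ 0.004  0.995 -0.098  0.491]
 [-1.     0.002 -0.02  -0.024]
 [-0.02   0.098  0.995  1.164]
 [ 0.     0.     0.     1.   ]] [[440.80810141   0.         256.80314003]
 [  0.         440.80810141 185.93425535]
 [  0.           0.           1.        ]]
0.1 [ 0.169471   -0.4965186   0.22611882] [-3.14022951e+00 -1.65678735e-04  3.28804549e-01] 0.09195901589089207
```

View pics/scene.png

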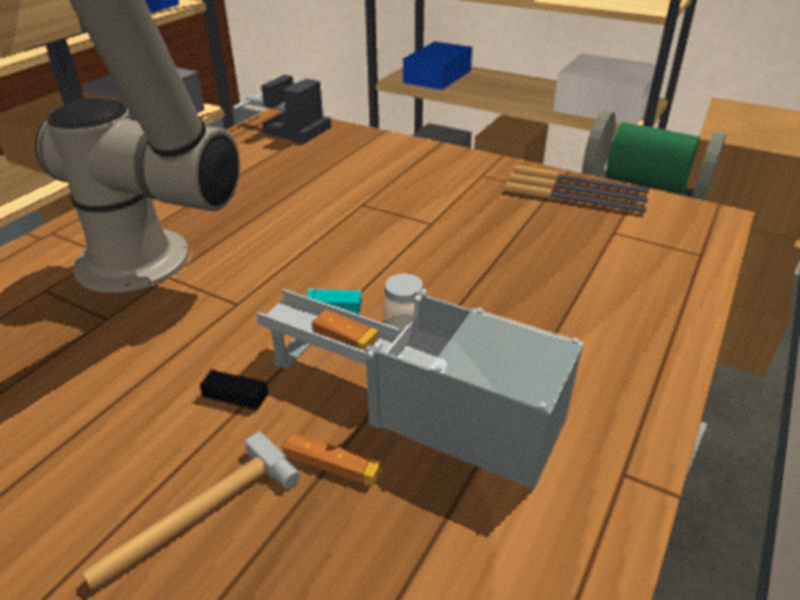

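View pics/top.png

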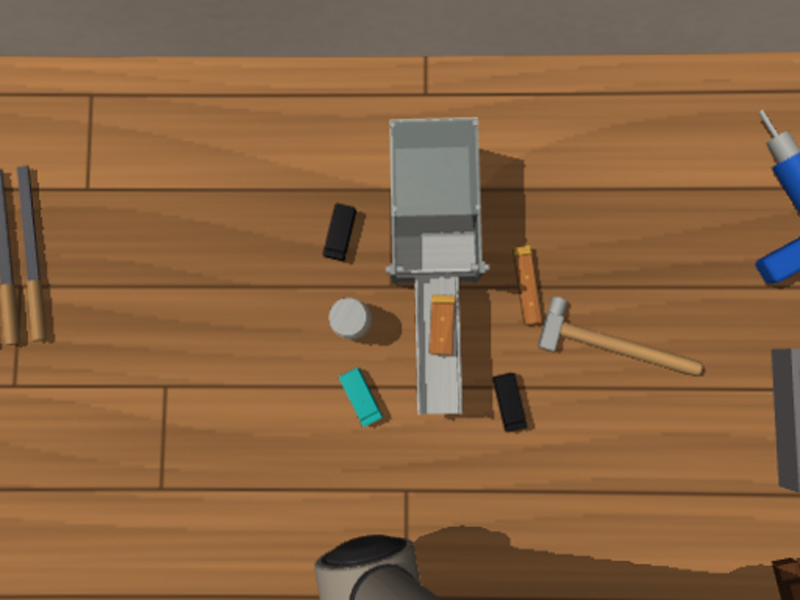

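The top view shows the box at (435,195), with the channel running down to (440,412). There are five handle candidates:
- orange with brass end, in the channel (442,325)
- longer orange spare on the bench (528,285)
- black (340,232)
- black (510,402)
- turquoise (360,397)

Only the one at (442,325) lies in the channel with its brass end towards the flap, so it fits the description. I'll confirm it in an enlarged crop.

Run:
```python
from h import *
im=vision.read_camera("top")[:,:,::-1]
cv2.imwrite("pics/crop.png",cv2.resize(im[165:270,235:345],None,fx=5.5,fy=5.5,interpolation=cv2.INTER_CUBIC))
c=vision.get_calibration("top")
# guesses (800-px coordinates)
f=lambda u,z:np.round(ray(c,np.array(u)*.64,z),4).tolist()
print("box far corners z.14",f([[391,120],[477,119]],.14),"posts",f([[392,268],[484,267]],.14))
print("channel near end z.075..093",f([[418,413],[461,413]],.09))
hsv=cv2.cvtColor(im,cv2.COLOR_BGR2HSV);m=cv2.inRange(hsv,(5,150,120),(35,255,255))[180:235,270:297]
n,l,st,ce=cv2.connectedComponentsWithStats(m);print(st,ce)
```

```text
box far corners z.14 [[0.8535, 0.0135, 0.14], [0.8546, -0.1177, 0.14]] posts [[0.6255, 0.0107, 0.14], [0.6272, -0.1269, 0.14]]
channel near end z.075..093 [[0.4074, -0.0289, 0.09], [0.4078, -0.0949, 0.09]]
[[  0   0  27  55 978]
 [  5   9  16  38 507]] [[13.19120654 26.64621677]
 [12.63116371 27.68244576]]
```

View pics/crop.png

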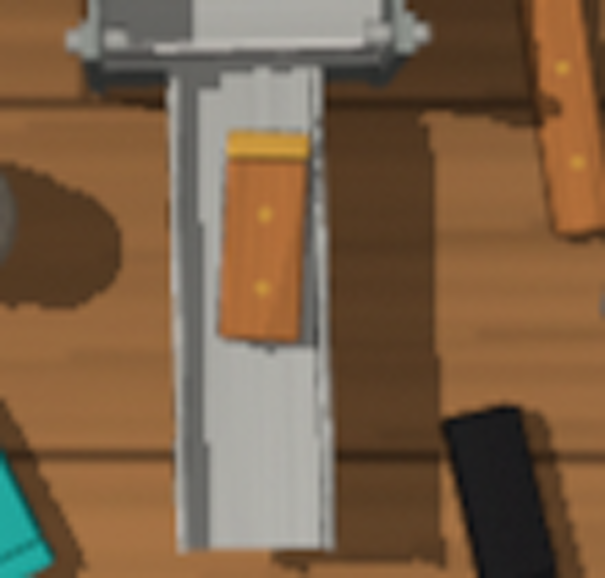

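The crop confirms it: orange handle in the channel, brass end at (268,143) facing the flap and butt at (258,338). I'll get poses from these pixels.

Run:
```python
from h import *
c=vision.get_calibration("top")
f=lambda u,z:ray(c,(np.array(u)+.5)/5.5-.5+[235,165],z)
b=f([[220,335],[299,341]],.099);h=f([[228,132],[308,133]],.099)
w=f([[169,80],[179,550],[322,70],[333,548]],.093)
yaw=np.mean([np.arctan2(*(w[i]-w[i+1])[[1,0]]) for i in(0,2)])
print("butt",b.mean(0),"brass",h.mean(0),"len",np.linalg.norm(b.mean(0)-h.mean(0)),"hyaw",np.arctan2(*(h.mean(0)-b.mean(0))[[1,0]]))
print("walls",w,"yaw",yaw)
```

```text
butt [ 0.49895535 -0.0628974   0.099     ] brass [ 0.58912067 -0.06677687  0.099     ] len 0.09024873588797086 hyaw -0.042999675715505316
walls [[ 0.61300353 -0.0231136   0.093     ]
 [ 0.4069507  -0.02792534  0.093     ]
 [ 0.61759778 -0.09101274  0.093     ]
 [ 0.40823941 -0.09488975  0.093     ]] yaw 0.02093208107675097
```

Request:
{"op": "move_arm", "data": {
  "rows": [
    [25,40,0,-0.1,1],
    [25,40,0,-0.1,1],
    [30,40,0,-0.1,1],
    [30,40,0,0,1],
    [30,40,0,0,1],
    [30,40,0,0,1],
    [25,40,0,0,1],
    [25,40,0,0,1],
    [25,40,0,0,1],
    [20,40,0,0,1],
    [15,35,0,0,1],
    [0,0,0,0,1]
  ],
  "newtons": 10
}}

```text
time: 1.35
tool_pos: [0.4505, -0.0581, 0.2265]
tool_rot: [-3.14, -0.0, 0.034]
contact_force: [0.0, -0.6, 1.2]
opening: 0.002
grip_force: 0.0
```

Request:
{"op": "move_arm", "data": {
  "rows": [
    [4,-2.5,-30,-0.013,1],
    [0,0,-40,0,1],
    [0,0,-35,0,1],
    [0,0,-20,0,1],
    [0,0,-13,0,1],
    [0,0,0,0,1],
    [0,0,0,0,1]
  ]
}}

```text
time: 2.05
tool_pos: [0.4535, -0.0649, 0.0889]
tool_rot: [3.141, 0.0, 0.015]
contact_force: [0.4, -0.2, 0.6]
opening: 0.0009
grip_force: 0.0
```

Run:
```python
from h import *
im=vision.read_camera("scene")[:,:,::-1]
cv2.imwrite("pics/s2.png",cv2.resize(im[120:320,130:390],None,fx=3,fy=3,interpolation=cv2.INTER_CUBIC))
s=monitor.observe();print(s["tool_pos"],s["contact_force"])
```

```text
[ 0.4539211  -0.0648777   0.08938606] [ 0.33791323 -0.88736303 -0.27529086]
```

View pics/s2.png

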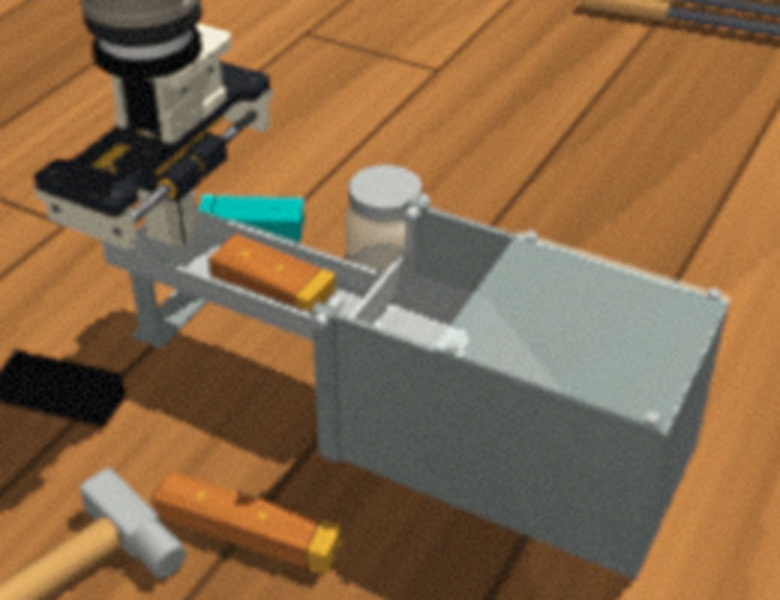

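The closed fingers stand in the channel at about (175,215), behind the butt at (215,265). I'll recentre and approach slowly.

Request:
{"op": "move_arm", "data": {
  "rows": [
    [4,4,0,0.006,1],
    [5,0,0,0,1],
    [5,0,0,0,1],
    [4,0,0,0,1],
    [3,0,0,0,1],
    [3,0,0,0,1],
    [3,0,0,0,1],
    [3,0,0,0,1],
    [3,0,0,0,1],
    [3,0,0,0,1],
    [3,0,0,0,1],
    [3,0,0,0,1]
  ]
}}

```text
time: 3.3
tool_pos: [0.4957, -0.0604, 0.0887]
tool_rot: [3.142, 0.0, 0.022]
contact_force: [-0.8, -0.7, 0.8]
opening: 0.0004
grip_force: 0.3
```

Request:
{"op": "move_arm", "data": {
  "rows": [
    [4,0,0,0,1],
    [4,0,0,0,1],
    [4,0,0,0,1],
    [4,0.5,0,0,1],
    [4,0,0,0,1],
    [4,0,0,0,1],
    [4,0,0,0,1],
    [4,0.5,0,0,1],
    [4,0,0,0,1],
    [4,0,0,0,1],
    [4,0,0,0,1],
    [4,0,0,0,1]
  ]
}}

```text
time: 4.5
tool_pos: [0.5438, -0.0594, 0.0887]
tool_rot: [3.142, 0.0, 0.022]
contact_force: [-1.0, -0.0, -0.8]
opening: 0.0005
grip_force: 0.5
```

Run:
```python
from h import *
im=vision.read_camera("scene")[:,:,::-1]
cv2.imwrite("pics/s3.png",cv2.resize(im[120:320,130:390],None,fx=3,fy=3,interpolation=cv2.INTER_CUBIC))
```

```text
(no output)
```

View pics/s3.png

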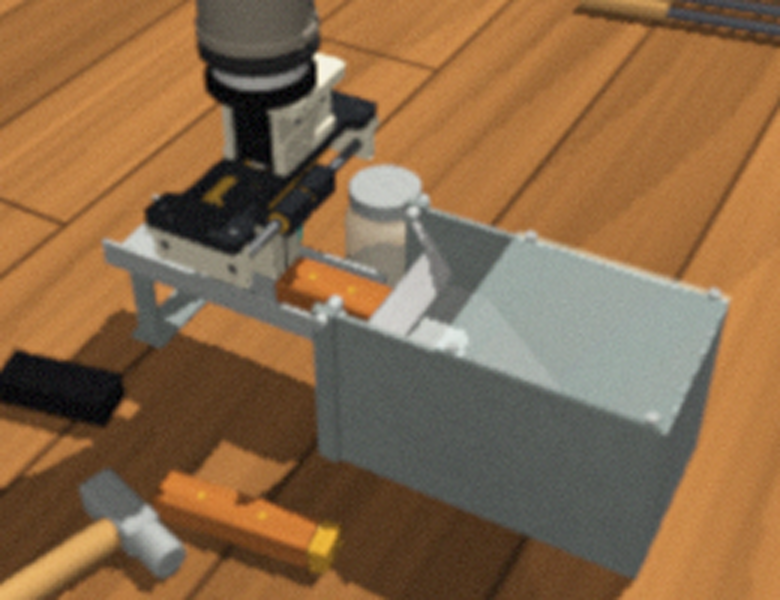

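The handle's nose has opened the flap (plate at about (410,290)), and the fingers are against the butt at (285,285). Continuing to push.

Request:
{"op": "move_arm", "data": {
  "rows": [
    [4,0,0,0,1],
    [4,0.5,0,0,1],
    [4,0,0,0,1],
    [4,0,0,0,1],
    [4,0,0,0,1],
    [4,0.5,0,0,1],
    [4,0,0,0,1],
    [4,0,0,0,1],
    [4,0,0,0,1],
    [4,0,0,0,1],
    [4,0,0,0,1],
    [4,0,0,0,1]
  ]
}}

```text
time: 5.75
tool_pos: [0.5919, -0.0584, 0.0887]
tool_rot: [3.142, 0.0, 0.022]
contact_force: [-1.8, 0.6, 0.0]
opening: 0.0006
grip_force: 0.3
```

Request:
{"op": "move_arm", "data": {
  "rows": [
    [4,0,0,0,1],
    [4,0.5,0,0,1],
    [4,0,0,0,1],
    [4,0,0,0,1],
    [4,0.5,0,0,1],
    [4,0,0,0,1],
    [4,0,0,0,1],
    [4,0,0,0,1],
    [4,0,0,0,1]
  ]
}}

```text
time: 6.65
tool_pos: [0.6279, -0.0574, 0.0888]
tool_rot: [3.142, 0.0, 0.022]
contact_force: [-1.3, -0.7, 0.5]
opening: 0.0004
grip_force: 0.5
```

Run:
```python
from h import *
im=vision.read_camera("scene")[:,:,::-1]
cv2.imwrite("pics/s4.png",cv2.resize(im[120:320,130:390],None,fx=3,fy=3,interpolation=cv2.INTER_CUBIC))
```

```text
(no output)
```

View pics/s4.png

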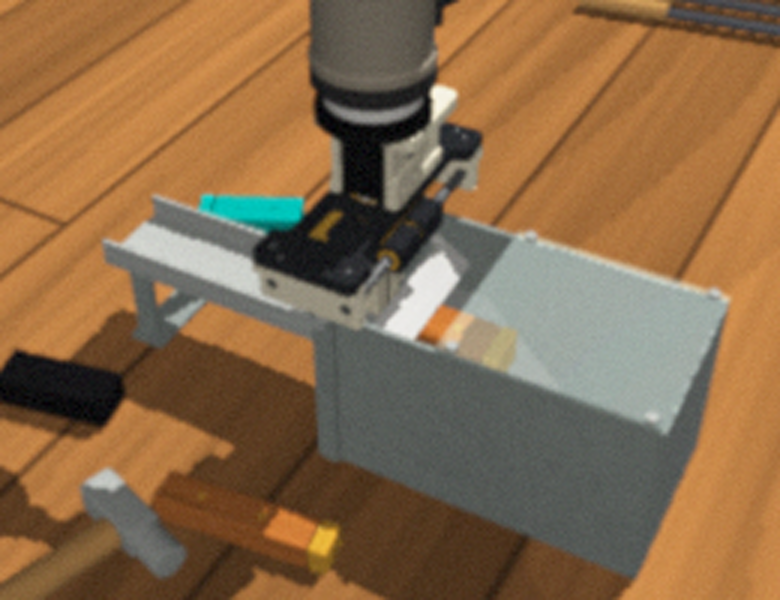

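The handle is still level, with its brass end under the lid at (498,350) and its middle just short of the drop edge. A little more.

Request:
{"op": "move_arm", "data": {
  "rows": [
    [3,0,0,0,1],
    [3,0,0,0,1],
    [3,0,0,0,1],
    [3,0,0,0,1],
    [3,0,0,0,1],
    [0,0,0,0,1],
    [0,0,0,0,1],
    [0,0,0,0,1],
    [0,0,0,0,1],
    [0,0,0,0,1]
  ]
}}

```text
time: 7.7
tool_pos: [0.6393, -0.0573, 0.089]
tool_rot: [-3.141, 0.008, 0.022]
contact_force: [-15.4, -0.4, 10.0]
opening: 0.0005
grip_force: 7.7
```

Run:
```python
from h import *
im=vision.read_camera("scene")[:,:,::-1]
cv2.imwrite("pics/s5.png",cv2.resize(im[120:320,130:390],None,fx=3,fy=3,interpolation=cv2.INTER_CUBIC))
```

```text
(no output)
```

View pics/s5.png

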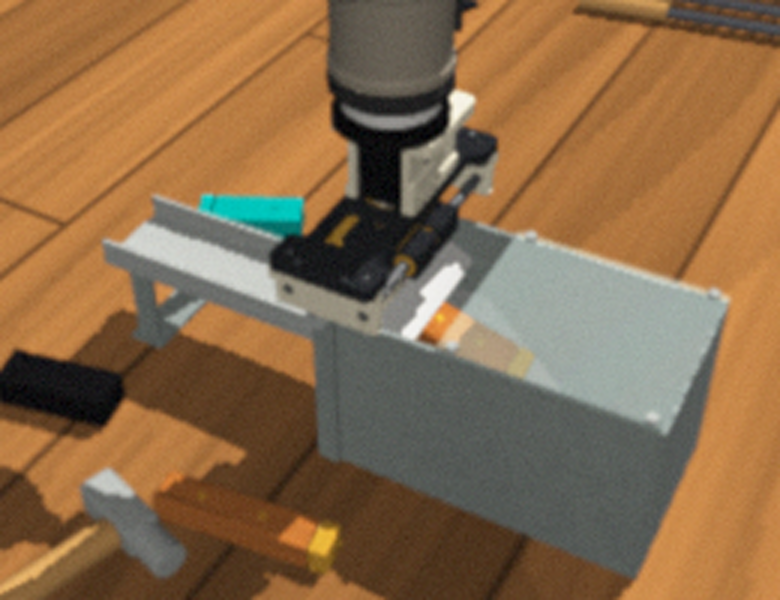

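The force has risen to 15 N back and 10 N up. I think the plate's upper edge is wedging on the fingers. Backing off to relieve it, then looking.

Request:
{"op": "move_arm", "data": {
  "rows": [
    [-4,0,0,0,1],
    [-4,0,0,0,1],
    [0,0,0,0,1],
    [0,0,0,0,1],
    [0,0,0,0,1],
    [0,0,0,0,1]
  ]
}}

```text
time: 8.35
tool_pos: [0.6347, -0.0574, 0.0886]
tool_rot: [3.142, 0.0, 0.022]
contact_force: [-0.1, 0.2, 0.1]
opening: 0.0003
grip_force: 0.1
```

Run:
```python
from h import *
a=vision.read_camera("scene")[:,:,::-1][190:270,240:330]
b=vision.read_camera("top")[:,:,::-1][120:200,235:325]
cv2.imwrite("pics/s6.png",cv2.resize(np.hstack([a,b]),None,fx=4.4,fy=4.4,interpolation=cv2.INTER_CUBIC))
print(monitor.observe()["contact_force"])
```

```text
[-0.00724324 -0.42511835  0.15291199]
```

View pics/s6.png

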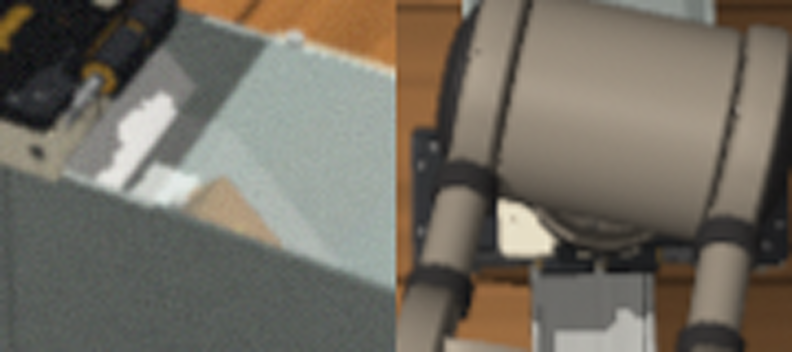

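The handle has dropped and is sliding down the ramp, seen under the lid at (235,210). The force is zero. Drawing the fingers out, then up and away.

Request:
{"op": "move_arm", "data": {
  "rows": [
    [-8,0,0,0,1],
    [-10,0,0,0,1],
    [-12,0,0,0,1],
    [-15,0,0,0,1],
    [-20,0,0,0,1],
    [-25,-1,0,0,1],
    [-25,-1,0,0,1],
    [0,0,25,0,1],
    [0,0,40,0,1],
    [0,0,40,0,1],
    [-20,-30,20,0,1],
    [-20,-40,0,0,1]
  ]
}}

```text
time: 9.65
tool_pos: [0.4805, -0.1294, 0.2172]
tool_rot: [3.139, -0.007, 0.025]
contact_force: [0.3, -0.9, 0.8]
opening: 0.0002
grip_force: 0.0
```

Request:
{"op": "move_arm", "data": {
  "rows": [
    [-20,-50,0,0,1],
    [-20,-50,0,0,1],
    [-20,-50,0,0,1],
    [-20,-50,0,0,1],
    [-20,-50,0,0,1],
    [0,0,0,0,1],
    [0,0,0,0,1],
    [0,0,0,0,1],
    [0,0,0,0,1],
    [0,0,0,0,1]
  ]
}}

```text
time: 10.65
tool_pos: [0.3873, -0.3604, 0.2139]
tool_rot: [3.141, -0.0, 0.024]
contact_force: [-0.3, 0.0, -0.2]
opening: 0.0004
grip_force: 0.0
```

Run:
```python
from h import *
a=vision.read_camera("scene")[:,:,::-1][170:290,200:390]
b=vision.read_camera("top")[:,:,::-1][70:190,225:335]
cv2.imwrite("pics/s7.png",cv2.resize(np.hstack([a,b]),None,fx=2.6,fy=2.6,interpolation=cv2.INTER_CUBIC))
```

```text
(no output)
```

View pics/s7.png

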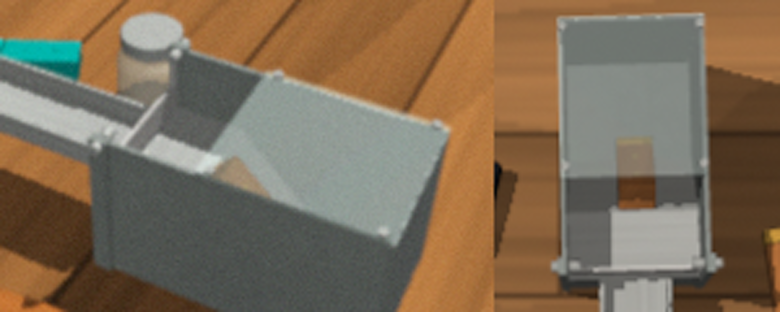

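The flap is shut (plate at (145,125)). The handle lies on the ramp with brass end down, at (635,138)–(635,207) in the right half. I'll check its height numerically before handing in.

Run:
```python
from h import *
c=vision.get_calibration("top")
# handle lying on 45deg ramp: origin (x, z=.135-x) in box frame; top face ends
for xo in(.075,.085,.092,.1):
    d=np.array([1,-1])/2**.5;n=np.array([1,1])/2**.5;o=np.array([xo,.135-xo])
    P=[o+n*.027-d*.046,o+n*.027+d*.046]
    W=[[.627+p[0],-.055,p[1]] for p in P]
    print(xo,((proj(c,W)-[225,70])*2.6+[494,0]).round())
```

```text
0.075 [[633. 201.]
 [631. 148.]]
0.085 [[633. 192.]
 [631. 141.]]
0.092 [[633. 186.]
 [631. 135.]]
0.1 [[633. 180.]
 [631. 130.]]
```

The brass edge row of 138 puts the origin at about x = 88 mm and z = 47 mm, inside the limits. The robot is clear, so I'm handing in.

```bash
python3 -c "
from h import *
print(workorder.hand_in())"
```

```text
the job is handed in; nothing more can be done
None
```

I pushed the handle through the flap and it dropped onto the ramp inside the box (origin about x = 88 mm, z = 47 mm); the flap is shut, the arm is clear and the job is handed in, though no verdict came back and a wrist-force spike of about 18 N near the end (flap plate wedging on the fingers, I think) could count against the 18 N limit if any of it was on the handle.

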